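# Gauge a fluted roller between caliper jaws

## Robot

A 6-joint arm with a two-finger parallel gripper is mounted at the origin on a cart in front of the work surface, level with it; the furniture and walls round the work are solid. World frame = base frame: x ahead of the robot, y to its left, z up, the work surface at z = 0. Lengths are in m, angles in rad, forces in N, time in s.
With the tool pointing down it reaches from about 0.35 to 0.775 m from the base axis. Payload 7.3 kg.
Tool frame: the origin (TCP) lies at the very end of the fingers, on their centre line; the grasp point (between the pads) lies 19 mm behind it; z points along the fingers, x is the direction in which the jaws open and shut, and the axes are right-handed (so a half turn about z gives the same grasp; the last joint's range is limited). The gripper opens to 92 mm and grips with 3 to 60 N. Pads are 19 mm wide; open, the fingers measure 130 mm over their backs; the gripper's body (75 mm by 190 mm) begins 47 mm behind the grasp point.
Start: joints at [1.177, 0.342, 1.524, -0, 1.275, -0.146], TCP at [0.129, 0.509, 0.227] pointing down, gripper open.
Joint ranges: [-2.53, 2.53], [-0.77, 2.02], [0.04, 2.7], [-1, 4.14], [0.28, 2.66], [-3.11, 3.11]. Speed limits (rad/s): [2.57, 2.57, 3.14, 3.14, 3.14, 3.14].

## Interface

Orientations are given as [roll, pitch, yaw] about the fixed x, y, z axes, in that order (R = Rz(yaw) Ry(pitch) Rx(roll)).
In Python, from cell import robot, read_camera, nets gives the robot as it stands. The module is installed in compiled form; this text tells all that it offers.
- The arm moves only by the tool carry_out, never from a script. Its arguments are lists of equal length, an entry for each row: "translation": the shift along the tool's x, y, z in m, a list of three; "turn": the turn, a rotation vector about the tool's x, y, z in rad, a list of three; "gripper": the gripper's target within -1 to 1 (shut at 1, half-way at 0, fully open at -1). A call has 1 to 10 rows; each row shifts and turns the commanded pose from where the row before left it, along the tool's axes as they then stand; what a row does not reach is not made up. A row lasts 1/10 s, in which the tool goes at most 50 mm and 8.59 degrees, less where a joint would pass 70% of its speed; a pose out of reach is approached as far as the arm can. A call with a gripper value outside its range is refused whole. The fingers move at their own pace and stop on an object; "squeeze" is the grip in N (left out, the last holds). Time passes only in rows, so rows that do not move let the fingers close. It gives the time, the measured TCP pose, the force and the opening at its end, in the units of the state.
- robot.observe(): the state, without advancing time (a new reading comes with each control period).
- read_camera(name): name is "scene" or "top" or "wrist"; returns a dict with "img" (480x640x3 uint8, red, green, blue), "fx", "fy", "cx", "cy" (pixels), "world_from_camera" (4x4, takes a point from camera to world coordinates). Camera axes: x right, y down, z forward; pixel columns grow to the right and rows downward; lengths in m; the calibration is good to about 2 mm. A picture is of the moment at which its call begins. There is no depth.
- robot.hand_in(): hands the job in, once; it reports no verdict.
Trained networks look in a picture, given as the dict that the camera call returned (one of the last four; its "shot" number tells which), for a name from the list of things; names that differ only in an ending like _2 or _b are one class to them, and where a whole thing is asked for, a point or a joint stands for the part that bears it (a point fixed in the world has none). Each returns a list of dicts, best first, with "score" (0 to 1); they miss things now and then, are a little off and sometimes report something else, mostly with a low value. They report only what shows in the picture. A call takes as long as a camera call.
- nets.regions_of(picture, name): "region" (480x640 bool, what is visible of it) and "pixel" ([column, row] in pixels, amid what is visible of it).
- nets.tip_of(picture, name): "pixel" ([column, row] in pixels: a listed point, or the origin of a listed thing).
The state is a dict: "time": time; "qpos": joint angles; "qvel": joint speeds; "joint_efforts": joint torques, N m; "tool_pos": TCP position; "tool_rot": TCP orientation; "contact_force": force on the tool from outside, world axes, zero at the start; "torque": the same for the moment, N m; "opening": finger opening in m.
Only numpy, scipy, OpenCV 4.12 (cv2) and the standard library are available. Lean on these libraries where they do the work, as an engineer would, in place of code of your own. Each camera call takes 0.05 s, during which the arm holds its last target. There are 200 camera calls.

## Task

Measure the fluted clay roller in the bench gauge: lower it into the slotted cradle so that both axle ends rest on the bottom of their slots, then slide the gauge's moving jaw along its beam until the roller's axle is held between the two jaws, touching both. Close it gently, so that the jaw is not forced out of square, and leave it closed, with your hand off the gauge. Do not disturb the tape roll, the wooden rib or the round cutter.

Things in the scene. Friction and masses are not known exactly. Their poses are not given: they have to be found in the camera images.
- roller: Loose fluted brown wooden roller, 0.25 kg: barrel 80 mm long, 42 mm across opposite flats (12 flutes), on a steel axle 12 mm thick and 130 mm long overall, which stands out 25 mm at each end. Origin at its very centre; y is the axle's axis (either way round is the same); x and z may be any way round it. It starts lying on the table, centre 21 mm up.
- gauge: The bench gauge, fixed to the table: a grey base 130 x 300 mm with its top 12 mm up, a cradle of two brass slotted posts, and behind it a steel scale beam along y. Origin on the table under the middle of the cradle; y runs along the beam and along the seated axle, from the fixed jaw (-y side) to the sliding jaw (+y side); x points from the cradle to the beam, whose centre line is at x = 70 mm, top 65 mm up.
- cradle (a point): Where the roller's centre lies when it is seated in the middle of the cradle, with both axle ends on the slot bottoms: 55 mm above the table, half-way between the two posts. Axes as the gauge's. From there the roller can shift along y 7 mm towards +y, and 5 mm towards -y until its axle meets the fixed jaw. About 40 mm are free beside the barrel towards the beam, more on the other side.
- slot (a point): Middle of the bottom of the slot in the post nearer the fixed jaw, 49 mm above the table, 52 mm from the cradle's middle towards -y; the other post stands likewise at +52 mm. Posts: brass, 10 mm thick in y, 40 mm wide in x, 75 mm high. Slots: open upward, 15 mm wide in x, with flared mouths from 66 mm up. The barrel goes between the posts, which leave 94 mm.
- fixed_jaw: The fixed jaw, a steel blade 8 mm thick reaching from the -y end of the beam across the end of the axle. Origin and axes as the gauge's.
- fixed_face (a point): Point on the contact face of the fixed jaw on the line of the seated axle: 70 mm from the middle of the cradle towards -y, 55 mm above the table. The face looks to +y. Axes as the gauge's.
- slider: The sliding jaw with its blue carriage (28 x 50 mm, top 72 mm above the table) on the beam. Origin on the beam's centre line, 55 mm above the table, level in y with the contact face of its blade. The steel blade, 8 mm thick, 24 mm high, reaches from the carriage 80 mm towards -x, across the seated axle; its contact face looks to -y.
- knob (a point): Middle of the black upright knob on top of the carriage, by which the jaw is slid: a cylinder 24 mm in diameter, from 77 to 113 mm above the table; this point is 97 mm above the table, 27 mm behind (+y of) the jaw's contact face.
- moving_face (a point): Point of the sliding jaw's contact face on the line of the seated axle, 70 mm from the beam's centre line.
- opening (a joint): Opening between the two jaws in m, from 0.127 to 0.196; pushing the carriage towards -y lessens it. It reads 0.130 when both jaws just touch the 130 mm axle. The carriage slides with about 3 N of friction and stays where it is left.
- jaw_tilt (a joint): How far the sliding jaw is turned out of square about a vertical axis through the carriage, rad, 0 when square. A spring of 18 N m per rad holds it square; it gets negative when the carriage is pushed on after the blade has met the axle (70 mm off the beam: 10 N give about -0.04).
- tape_roll: Loose roll of yellowish tape, 96 mm across, 24 mm high, lying flat; origin under its centre. A bystander.
- wooden_rib: Loose kidney-shaped wooden rib, 49 x 99 x 8 mm, lying flat; origin under its centre. A bystander.
- round_cutter: Loose round pale-metal cutter ring, 66 mm across, 35 mm high; origin under its centre. A bystander.

How it is judged:
By the outcome, as a careful person would: the job done as asked, in the order asked, and still so for the second after the job is handed in, with the robot touching nothing.
It also fails if it takes over 64 s, if anything falls off the work surface, if the arm or the gripper's body presses on something with over 40 N, if the wrist force passes 120 N, or if a joint passes its speed limit or range.

## Working session

There is one attempt and no reset: what is moved stays moved. The work goes in short steps, Python scripts to look and compute and a tool call to move; the robot and the scene stay as the last step left them, time stands still between calls to the robot, and variables do not carry over. Pictures are saved under pics/ and viewed, about 8 in all and at most 12, crops included, and the job is handed in when it is done.

Besides the shell and the picture viewer there is one more tool, called after ">>>" as a command line: name --argument value ..., lists and objects as JSON in quotes. carry_out: Moves the arm, as the interface text tells. Its arguments: {"type":"object","properties":{"translation":{"type":"array","items":{"type":"array","items":{"type":"number"}}},"turn":{"type":"array","items":{"type":"array","items":{"type":"number"}}},"gripper":{"type":"array","items":{"type":"number"}},"squeeze":{"type":"number"}},"required":["translation","turn","gripper"]}

```bash
mkdir -p pics; cat > h.py <<'E'
import numpy as np, cv2
from cell import robot, read_camera, nets
from scipy.spatial.transform import Rotation as R
def ray(p,px):
    M=np.array(p["world_from_camera"]); d=np.array([(px[0]-p["cx"])/p["fx"],(px[1]-p["cy"])/p["fy"],1.])
    return M[:3,3],M[:3,:3]@d
def atz(p,px,z):
    o,d=ray(p,px); return o+d*(z-o[2])/d[2]
def proj(p,P):
    M=np.array(p["world_from_camera"]); c=M[:3,:3].T@(np.array(P)-M[:3,3]); return np.array([p["fx"]*c[0]/c[2]+p["cx"],p["fy"]*c[1]/c[2]+p["cy"]])
def save(p,n): cv2.imwrite("pics/"+n,cv2.cvtColor(p["img"],cv2.COLOR_RGB2BGR))
E
python3 - <<'E'
from h import *
np.set_printoptions(precision=4,suppress=True)
print(robot.observe())
Z=dict(roller=.021,gauge=0,cradle=.055,slot=.049,fixed_face=.055,knob=.097,moving_face=.055,slider=.055,tape_roll=0,wooden_rib=0,round_cutter=0)
for c in ["top","scene"]:
    p=read_camera(c); save(p,c+"0.png"); print(c,np.array(p["world_from_camera"])[:3,3])
    for n,z in Z.items():
        for t in nets.tip_of(p,n)[:2]: print(n,round(t["score"],2),np.round(t["pixel"],1),atz(p,t["pixel"],z))
E
```

```text
{'time': 0.0, 'qpos': array([ 1.177 ,  0.3427,  1.525 ,  0.    ,  1.2754, -0.146 ]), 'qvel': array([-0.0013, -0.0012,  0.0004,  0.0001,  0.0005,  0.0015]), 'joint_efforts': array([  0.0004, -43.1246, -24.4223,   0.0718,   0.056 ,  -0.0001]), 'tool_pos': array([0.1286, 0.5086, 0.226 ]), 'tool_rot': array([-3.1414,  0.0015,  1.323 ]), 'contact_force': array([-0.4139, -0.4506,  0.2381]), 'torque': array([ 0.05  , -0.0085, -0.0359]), 'opening': 0.0915900465602467}
top [ 0.2743 -0.1862  1.4878]
roller 0.89 [401.9 255. ] [ 0.4344 -0.3868  0.021 ]
gauge 0.9 [223.6 251.1] [0.452  0.0645 0.    ]
cradle 0.9 [223.8 248.5] [0.4518 0.0548 0.055 ]
cradle 0.57 [475.2 270.9] [ 0.3896 -0.5597  0.055 ]
slot 0.94 [246.8 250.5] [ 0.4469 -0.001   0.049 ]
slot 0.49 [167.4 227. ] [0.508  0.1966 0.049 ]
fixed_face 0.63 [247.9 248.9] [ 0.4501 -0.0045  0.055 ]
knob 0.72 [165.8 228.4] [0.4968 0.1876 0.097 ]
slider 0.8 [180.6 231.9] [0.4944 0.1621 0.055 ]
tape_roll 0.72 [181.2 230. ] [0.5077 0.174  0.    ]
tape_roll 0.66 [298.1 266.2] [ 0.4111 -0.1254  0.    ]
wooden_rib 0.85 [423.7 201. ] [ 0.576  -0.4501  0. 
[... 215 characters left out ...]
36.1] [0.4627 0.0748 0.    ]
cradle 0.87 [264.6 225.3] [0.4367 0.0471 0.055 ]
cradle 0.7 [281.3 227.3] [ 0.4594 -0.0024  0.055 ]
slot 0.79 [275.1 230.5] [0.4409 0.0052 0.049 ]
slot 0.24 [440.5 326.5] [ 0.3544 -0.5939  0.049 ]
fixed_face 0.74 [379.9 285.3] [ 0.3919 -0.4141  0.055 ]
fixed_face 0.46 [286. 228.] [ 0.465  -0.0168  0.055 ]
knob 0.76 [251.9 194.7] [0.5084 0.1885 0.097 ]
knob 0.73 [440.2 331.1] [ 0.2843 -0.6288  0.097 ]
moving_face 0.65 [243.1 219.9] [0.42   0.1291 0.055 ]
slider 0.73 [257.8 207.5] [0.5134 0.1705 0.055 ]
tape_roll 0.84 [302.6 261.7] [ 0.421 -0.127  0.   ]
wooden_rib 0.68 [432.3 284.3] [ 0.5519 -0.462   0.    ]
round_cutter 0.8 [438.  329.7] [ 0.3999 -0.5665  0.    ]
```

```bash
python3 - <<'E'
import cv2
a=cv2.imread("pics/top0.png")[170:330,130:530]
cv2.imwrite("pics/top0c.png",cv2.resize(a,None,fx=2,fy=2,interpolation=cv2.INTER_CUBIC))
E
```

```text
(no output)
```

View pics/top0c.png

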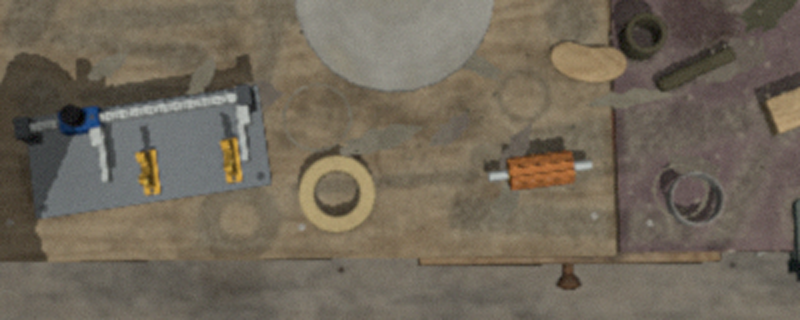

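View pics/scene0.png

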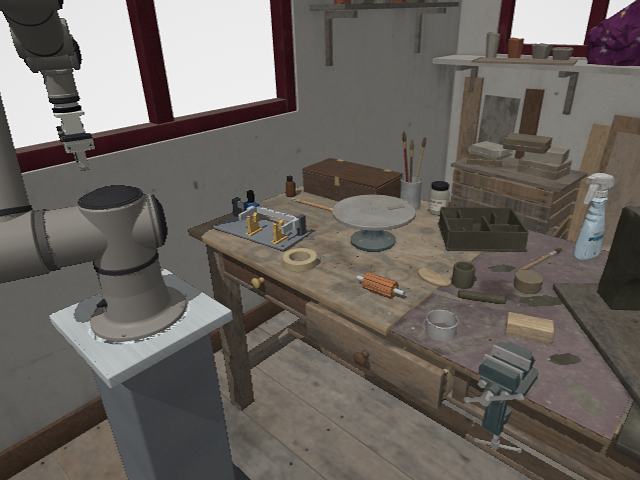

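```bash
cat >> h.py <<'E'
def rows(target,yaw,n,start=None):
    s=robot.observe()
    p,y0=start if start else (s["tool_pos"],s["tool_rot"][2])
    p=np.array(p,float); d=(np.array(target)-p)/n; dy=(yaw-y0)/n
    out=[]
    for i in range(n):
        y=y0+dy*i; out.append([round(float(v),4) for v in (d[0]*np.cos(y)+d[1]*np.sin(y), d[0]*np.sin(y)-d[1]*np.cos(y), -d[2])])
    print(out,"turn z",round(-dy,4))
E
python3 - <<'E'
from h import *
rows([.40,.06,.32],.145,12)
E
```

```text
[[-0.0307, 0.0311, -0.0078], [-0.0275, 0.034, -0.0078], [-0.0241, 0.0365, -0.0078], [-0.0204, 0.0387, -0.0078], [-0.0165, 0.0405, -0.0078], [-0.0124, 0.0419, -0.0078], [-0.0083, 0.0429, -0.0078], [-0.004, 0.0435, -0.0078], [0.0003, 0.0437, -0.0078], [0.0045, 0.0435, -0.0078], [0.0088, 0.0428, -0.0078], [0.0129, 0.0418, -0.0078]] turn z 0.0982
```

>>> carry_out --translation '[[-0.031,0.031,-0.008],[-0.027,0.034,-0.008],[-0.024,0.036,-0.008],[-0.02,0.039,-0.008],[-0.016,0.04,-0.008],[-0.012,0.042,-0.008],[-0.008,0.043,-0.008],[-0.004,0.043,-0.008],[0,0.044,-0.008],[0.005,0.043,-0.008]]' --turn '[[0,0,0.098],[0,0,0.098],[0,0,0.098],[0,0,0.098],[0,0,0.098],[0,0,0.098],[0,0,0.098],[0,0,0.098],[0,0,0.098],[0,0,0.098]]' --gripper '[-1,-1,-1,-1,-1,-1,-1,-1,-1,-1]'

```text
time: 2.2
tool_pos: [0.3561, 0.1357, 0.3074]
tool_rot: [3.142, -0.001, 0.339]
contact_force: [1.0, 0.7, -0.4]
opening: 0.092
```

>>> carry_out --translation '[[0.009,0.043,-0.008],[0.013,0.042,-0.008],[0,0,0],[0,0,0]]' --turn '[[0,0,0.098],[0,0,0.098],[0,0,0],[0,0,0]]' --gripper '[-1,-1,-1,-1]'

```text
time: 2.6
tool_pos: [0.4014, 0.0618, 0.3225]
tool_rot: [-3.141, 0.0, 0.145]
contact_force: [-0.0, 0.2, -0.1]
opening: 0.0914
```

```bash
python3 - <<'E'
from h import *
np.set_printoptions(precision=4,suppress=True)
s=robot.observe(); print(s["time"],s["tool_pos"],s["tool_rot"])
Z=dict(gauge=0,cradle=.055,slot=.049,fixed_face=.055,knob=.097,moving_face=.055,slider=.055)
p=read_camera("wrist"); save(p,"w1.png"); print(np.array(p["world_from_camera"]),p["fx"])
for n,z in Z.items():
    for t in nets.tip_of(p,n)[:2]: print(n,round(t["score"],2),np.round(t["pixel"],1),atz(p,t["pixel"],z))
E
```

```text
2.6 [0.4014 0.0618 0.3225] [-3.141   0.0005  0.1452]
[[ 0.9895  0.1371  0.0451  0.3906]
 [ 0.1443 -0.9417 -0.3038  0.1446]
 [ 0.0009  0.3071 -0.9517  0.4803]
 [ 0.      0.      0.      1.    ]] 345.4984608907247
gauge 0.93 [347.8 203. ] [0.4519 0.0549 0.    ]
fixed_face 0.93 [349.6 262.1] [ 0.461  -0.0124  0.055 ]
knob 0.69 [425.3 102.8] [0.5005 0.1879 0.097 ]
moving_face 0.72 [353.6 130.5] [0.4367 0.151  0.055 ]
slider 0.91 [410.4 130.3] [0.5025 0.1609 0.055 ]
```

View pics/w1.png

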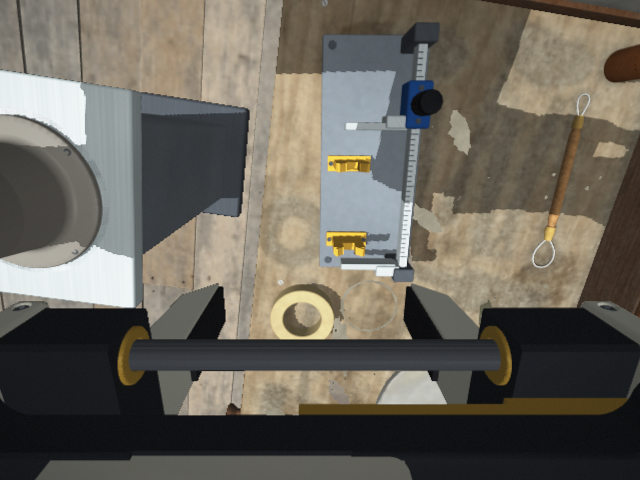

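```bash
python3 - <<'E'
import cv2,numpy as np
a=cv2.imread("pics/w1.png")
f=lambda r0,r1:cv2.resize(a[r0:r1,318:418],None,fx=8,fy=8,interpolation=cv2.INTER_NEAREST)
cv2.imwrite("pics/w1c.png",np.vstack([f(148,183),f(226,262)]))
E
```

```text
(no output)
```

View pics/w1c.png

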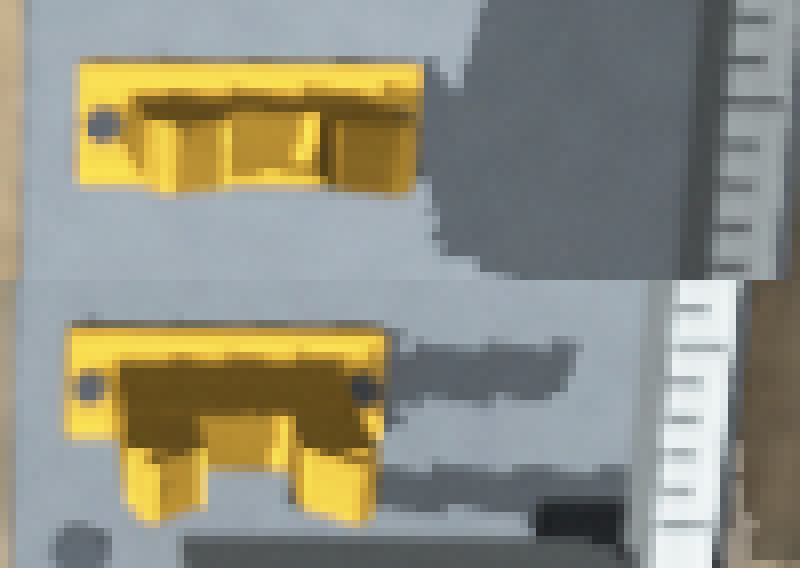

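```bash
python3 - <<'E'
from h import *
np.set_printoptions(precision=4,suppress=True)
p=read_camera("wrist")
A=atz(p,[349.5,251.7],.075);B=atz(p,[352.8,167.4],.075)
d=(B-A)[:2];print(A,B,np.linalg.norm(d),(A+B)/2,"yaw",np.arctan2(-d[0],d[1]))
yaw=np.arctan2(-d[0],d[1]); X=np.array([np.cos(yaw),np.sin(yaw)]);Y=np.array([-X[1],X[0]]);c=(A+B)[:2]/2
# base left edge yaw, beam, knob in the gauge frame
e=[atz(p,q,.012) for q in ([323,35],[320,266])]; d=(e[0]-e[1])[:2]; print("edge yaw",np.arctan2(-d[0],d[1]))
for n,z in dict(knob=.097,fixed_face=.055,moving_face=.055,slider=.055,gauge=0).items():
    t=nets.tip_of(p,n)
    if t:
        q=atz(p,t[0]["pixel"],z)[:2]-c; print(n,q@X,q@Y)
rows([.38,-.39,.25],.1,11)
E
```

```text
[0.4551 0.01   0.075 ] [0.4404 0.1121 0.075 ] 0.10314880732430252 [0.4478 0.061  0.075 ] yaw 0.1428630593308377
edge yaw 0.14143120851148747
knob 0.07004324608376111 0.11857721126208674
fixed_face -0.0002591999248461798 -0.07338224543313722
slider 0.07061240517774467 0.09066702764286563
gauge 0.004633116430801587 -0.003464488304239788
[[-0.0079, 0.0404, 0.0066], [-0.0078, 0.0404, 0.0066], [-0.0076, 0.0405, 0.0066], [-0.0074, 0.0405, 0.0066], [-0.0073, 0.0405, 0.0066], [-0.0071, 0.0406, 0.0066], [-0.0069, 0.0406, 0.0066], [-0.0067, 0.0406, 0.0066], [-0.0066, 0.0407, 0.0066], [-0.0064, 0.0407, 0.0066], [-0.0062, 0.0407, 0.0066]] turn z 0.0043
```

>>> carry_out --translation '[[-0.001,0.041,0.007],[-0.001,0.041,0.007],[-0.001,0.041,0.007],[-0.001,0.041,0.007],[-0.001,0.041,0.007],[-0.001,0.041,0.007],[-0.001,0.041,0.007],[-0.001,0.041,0.007],[-0.001,0.041,0.007],[-0.001,0.041,0.007]]' --turn '[[0,0,0.004],[0,0,0.004],[0,0,0.004],[0,0,0.004],[0,0,0.004],[0,0,0.004],[0,0,0.004],[0,0,0.004],[0,0,0.004],[0,0,0.004]]' --gripper '[-1,-1,-1,-1,-1,-1,-1,-1,-1,-1]'

```text
time: 4.3
tool_pos: [0.444, -0.3473, 0.2522]
tool_rot: [-3.141, -0.0, 0.106]
contact_force: [-0.1, 0.6, 0.3]
opening: 0.0917
```

>>> carry_out --translation '[[-0.008,0.02,0.007],[-0.008,0.02,0.007],[0,0,0],[0,0,0]]' --turn '[[0,0,0],[0,0,0],[0,0,0],[0,0,0]]' --gripper '[-1,-1,-1,-1]'

```text
time: 4.7
tool_pos: [0.4324, -0.3868, 0.2383]
tool_rot: [-3.14, 0.0, 0.106]
contact_force: [-0.4, 0.4, 0.3]
opening: 0.0919
```

```bash
python3 - <<'E'
from h import *
np.set_printoptions(precision=4,suppress=True)
s=robot.observe(); print(s["time"],s["tool_pos"],s["tool_rot"])
p=read_camera("wrist"); save(p,"w2.png")
print([(t["score"],t["pixel"],atz(p,t["pixel"],.021)) for t in nets.tip_of(p,"roller")[:2]])
t=nets.regions_of(p,"roller")[0]; m=t["region"].astype(np.uint8); r=cv2.minAreaRect(cv2.findNonZero(m)); b=cv2.boxPoints(r)
print(t["score"],m.sum(),b.round(1)); print(np.array([atz(p,q,.025) for q in b]))
ys,xs=np.nonzero(m); x0,x1,y0,y1=xs.min()-12,xs.max()+12,ys.min()-12,ys.max()+12; print(x0,y0,x1,y1)
im=cv2.cvtColor(p["img"],cv2.COLOR_RGB2BGR)[y0:y1,x0:x1]; k=min(780/(x1-x0),580/(y1-y0)); print(k); cv2.imwrite("pics/w2c.png",cv2.resize(im,None,fx=k,fy=k,interpolation=cv2.INTER_NEAREST))
E
```

```text
4.7 [ 0.4324 -0.3868  0.2383] [-3.1404  0.0003  0.1061]
[(0.67, [318.0, 204.4], array([ 0.4375, -0.3804,  0.021 ]))]
0.73 3350 [[299. 144.]
 [338. 144.]
 [338. 260.]
 [299. 260.]]
[[ 0.4109 -0.3186  0.025 ]
 [ 0.451  -0.3143  0.025 ]
 [ 0.4672 -0.4416  0.025 ]
 [ 0.4227 -0.4463  0.025 ]]
287 132 350 272
4.142857142857143
```

View pics/w2c.png

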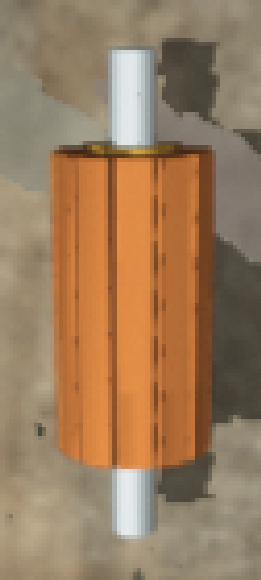

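```bash
python3 - <<'E'
from h import *
np.set_printoptions(precision=4,suppress=True)
p=read_camera("wrist")
T=atz(p,[318.6,143.8],.018);B=atz(p,[319.1,261.2],.025);Tc=atz(p,[318.6,143.8],.021);Bc=atz(p,[319.1,261.2],.021)
d=(Tc-Bc)[:2];yaw=np.arctan2(-d[0],d[1]);c=(T+B)/2; c[0]=(Tc+Bc)[0]/2
print(T,B,np.linalg.norm(T-B),c,yaw)
rows([c[0],c[1],.005],yaw,8)
E
```

```text
[ 0.4319 -0.3161  0.018 ] [ 0.4468 -0.4452  0.025 ] 0.1302058624498185 [ 0.4394 -0.3807  0.0215] 0.11595261949016734
[[0.0009, -0.0006, 0.0293], [0.0009, -0.0006, 0.0293], [0.0009, -0.0006, 0.0293], [0.0009, -0.0006, 0.0293], [0.0009, -0.0006, 0.0293], [0.0009, -0.0006, 0.0293], [0.0009, -0.0006, 0.0293], [0.0009, -0.0006, 0.0293]] turn z -0.001
```

>>> carry_out --translation '[[0.004,-0.003,0.03],[0.004,-0.002,0.04],[0,0,0.04],[0,0,0.04],[0,0,0.04],[0,0,0.03],[0,0,0.013],[0,0,0],[0,0,0]]' --turn '[[0,0,-0.01],[0,0,0],[0,0,0],[0,0,0],[0,0,0],[0,0,0],[0,0,0],[0,0,0],[0,0,0]]' --gripper '[-1,-1,-1,-1,-1,-1,-1,-1,-0.5]'

```text
time: 5.8
tool_pos: [0.4408, -0.3816, 0.0071]
tool_rot: [3.14, -0.001, 0.117]
contact_force: [0.8, -0.4, 0.5]
opening: 0.0874
```

>>> carry_out --translation '[[0,0,0],[0,0,0],[0,0,0],[0,0,0],[0,0,0],[0,0,0],[0,0,0]]' --turn '[[0,0,0],[0,0,0],[0,0,0],[0,0,0],[0,0,0],[0,0,0],[0,0,0]]' --gripper '[0,0.5,1,1,1,1,1]' --squeeze 20

```text
time: 6.5
tool_pos: [0.4396, -0.3811, 0.0057]
tool_rot: [-3.141, 0.0, 0.117]
contact_force: [-1.9, -0.0, 2.3]
opening: 0.0417
```

>>> carry_out --translation '[[0,0,-0.02],[0,0,-0.04],[0,0,-0.04],[0,0,-0.04],[0,0,-0.03],[0,0,0],[0,0,0]]' --turn '[[0,0,0],[0,0,0],[0,0,0],[0,0,0],[0,0,0],[0,0,0],[0,0,0]]' --gripper '[1,1,1,1,1,1,1]'

```text
time: 7.2
tool_pos: [0.4397, -0.3806, 0.1747]
tool_rot: [-3.141, 0.0, 0.117]
contact_force: [0.3, 0.1, -4.0]
opening: 0.0419
```

```bash
python3 - <<'E'
from h import *
np.set_printoptions(precision=4,suppress=True)
s=robot.observe(); print(s["time"],s["tool_pos"],s["tool_rot"],s["opening"],s["contact_force"])
p=read_camera("wrist"); save(p,"w3.png")
t=nets.regions_of(p,"roller"); print(t[0]["score"],t[0]["region"].sum(),t[0]["pixel"])
z=s["tool_pos"][2]+.016; print([atz(p,q["pixel"],z) for q in nets.tip_of(p,"roller")[:1]])
m=t[0]["region"]; ys,xs=np.nonzero(m); x0,x1,y0,y1=xs.min()-30,xs.max()+30,ys.min()-20,min(479,ys.max()+20); print(x0,y0,x1,y1)
im=cv2.cvtColor(p["img"],cv2.COLOR_RGB2BGR)[y0:y1,x0:x1]; k=min(700/(x1-x0),580/(y1-y0)); print(k); cv2.imwrite("pics/w3c.png",cv2.resize(im,None,fx=k,fy=k,interpolation=cv2.INTER_NEAREST))
rows([.448,.06,.18],.142,10); rows([.448,.06,.18],.142,13)
E
```

```text
7.2 [ 0.4397 -0.3806  0.1747] [-3.1406  0.0004  0.117 ] 0.04186794808675286 [ 0.2768  0.085  -3.9748]
0.73 14779 [313.7, 287.9]
[array([ 0.4402, -0.3787,  0.1907])]
235 155 393 423
2.1641791044776117
[[0.006, -0.0436, -0.0007], [0.0061, -0.0436, -0.0007], [0.0062, -0.0436, -0.0007], [0.0063, -0.0436, -0.0007], [0.0065, -0.0435, -0.0007], [0.0066, -0.0435, -0.0007], [0.0067, -0.0435, -0.0007], [0.0068, -0.0435, -0.0007], [0.0069, -0.0435, -0.0007], [0.007, -0.0435, -0.0007]] turn z -0.0025
[[0.0046, -0.0335, -0.0005], [0.0047, -0.0335, -0.0005], [0.0048, -0.0335, -0.0005], [0.0048, -0.0335, -0.0005], [0.0049, -0.0335, -0.0005], [0.005, -0.0335, -0.0005], [0.005, -0.0335, -0.0005], [0.0051, -0.0335, -0.0005], [0.0051, -0.0335, -0.0005], [0.0052, -0.0335, -0.0005], [0.0053, -0.0334, -0.0005], [0.0053, -0.0334, -0.0005], [0.0054, -0.0334, -0.0005]] turn z -0.0019
```

View pics/w3c.png

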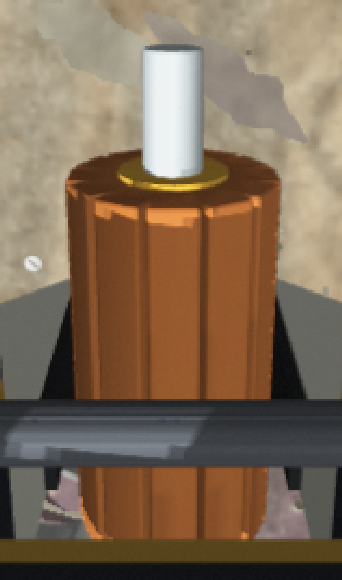

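```bash
python3 - <<'E'
from h import *
np.set_printoptions(precision=4,suppress=True)
s=robot.observe(); y=s["tool_rot"][2]; X=np.array([np.cos(y),np.sin(y)]);Y=np.array([-X[1],X[0]])
p=read_camera("wrist"); z=s["tool_pos"][2]+.016
for px,zz in (([315.2,177.2],z),([315.2,192],z+.006),([315.2,228],z+.006)):
    q=atz(p,px,zz)[:2]-s["tool_pos"][:2]; print(q@X,q@Y)
E
```

```text
0.0018051801583506791 0.06526748291326552
0.0017991983702444075 0.06022107108044656
0.0018063795690496612 0.04547311245108686
```

>>> carry_out --translation '[[0.005,-0.033,0],[0.005,-0.033,0],[0.005,-0.033,0],[0.005,-0.033,0],[0.005,-0.033,0],[0.005,-0.033,0],[0.005,-0.033,0],[0.005,-0.033,0],[0.005,-0.033,0],[0.005,-0.033,0]]' --turn '[[0,0,-0.002],[0,0,-0.002],[0,0,-0.002],[0,0,-0.002],[0,0,-0.002],[0,0,-0.003],[0,0,-0.003],[0,0,-0.003],[0,0,-0.003],[0,0,-0.003]]' --gripper '[1,1,1,1,1,1,1,1,1,1]'

```text
time: 8.4
tool_pos: [0.4471, -0.0459, 0.1747]
tool_rot: [-3.141, 0.002, 0.142]
contact_force: [0.3, -0.7, -3.4]
opening: 0.0417
```

>>> carry_out --translation '[[0.002,-0.035,0.005],[0.002,-0.035,0.01],[0.002,-0.035,0.02],[0,0,0.02],[0,0,0.02],[0,0,0],[0,0,0],[0,0,0]]' --turn '[[0,0,0],[0,0,0],[0,0,0],[0,0,0],[0,0,0],[0,0,0],[0,0,0],[0,0,0]]' --gripper '[1,1,1,1,1,1,1,1]'

```text
time: 9.2
tool_pos: [0.4394, 0.0572, 0.1014]
tool_rot: [3.141, -0.001, 0.141]
contact_force: [0.3, -0.1, -3.4]
opening: 0.042
```

```bash
python3 - <<'E'
from h import *
np.set_printoptions(precision=4,suppress=True)
s=robot.observe(); print(s["time"],s["tool_pos"],s["tool_rot"],s["opening"],s["contact_force"])
p=read_camera("wrist"); save(p,"w4.png")
for n,z in dict(slot=.049,knob=.097,moving_face=.055,slider=.055).items():
    for t in nets.tip_of(p,n)[:1]: print(n,round(t["score"],2),np.round(t["pixel"],1),atz(p,t["pixel"],z))
im=cv2.cvtColor(p["img"],cv2.COLOR_RGB2BGR)[60:300,220:480]; cv2.imwrite("pics/w4c.png",cv2.resize(im,None,fx=2.4,fy=2.4,interpolation=cv2.INTER_CUBIC))
E
```

```text
9.2 [0.4394 0.0572 0.1014] [ 3.1415 -0.0012  0.1415] 0.04200443212196562 [ 0.3111 -0.0539 -3.3664]
knob 0.79 [502.3  39.6] [0.5013 0.1865 0.097 ]
moving_face 0.79 [328.7 112.8] [0.4358 0.1502 0.055 ]
slider 0.98 [454.9 111. ] [0.5048 0.161  0.055 ]
```

View pics/w4c.png

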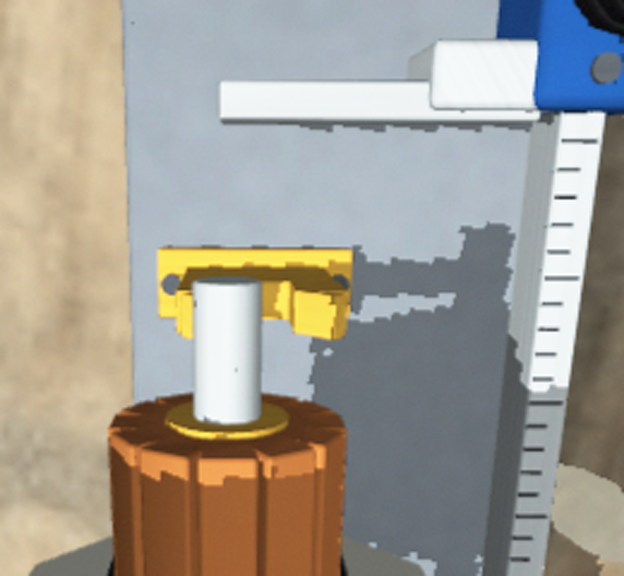

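```bash
python3 - <<'E'
from h import *
np.set_printoptions(precision=4,suppress=True)
s=robot.observe(); y=.142; X=np.array([np.cos(y),np.sin(y)]);Y=np.array([-X[1],X[0]])
p=read_camera("wrist")
g=np.array([.448,.06])
for n,px,z in (("axle end",[315,178],.1174),("post L",[293.8,196],.075),("post R",[365,196],.075),("post mid",[329.2,196],.075),("post far edge",[329,181],.075),("post near",[329,201],.075)):
    w=atz(p,px,z)[:2]; q=w-s["tool_pos"][:2]; r=w-g; print(n,"rel tool",q@X,q@Y,"rel gauge est",r@X,r@Y)
E
```

```text
axle end rel tool 0.0017139693374439613 0.0650481819172013 rel gauge est -0.007465490293354616 0.0635577348810492
post L rel tool -0.009468890655766003 0.04992065666947011 rel gauge est -0.01864835028656458 0.04843020963331802
post R rel tool 0.028754056939214068 0.04987579576163338 rel gauge est 0.01957459730841549 0.04838534872548129
post mid rel tool 0.009530324657027318 0.049898357969324084 rel gauge est 0.0003508650262287398 0.04840791093317199
post far edge rel tool 0.009323387607546994 0.057905618772050395 rel gauge est 0.00014392797674841763 0.0564151717358983
post near rel tool 0.009456745787527459 0.04718130166140789 rel gauge est 0.0002772861567288823 0.045690854625255795
```

>>> carry_out --translation '[[0.004,-0.0015,0],[0.004,0,0],[0,0,0],[0,0,0.01],[0,0,0.01],[0,0,0],[0,0,0]]' --turn '[[0,0,0],[0,0,0],[0,0,0],[0,0,0],[0,0,0],[0,0,0],[0,0,0]]' --gripper '[1,1,1,1,1,1,1]'

```text
time: 10.2
tool_pos: [0.4461, 0.06, 0.0801]
tool_rot: [-3.141, 0.001, 0.142]
contact_force: [0.9, -0.7, -3.1]
opening: 0.0417
```

```bash
python3 - <<'E'
from h import *
np.set_printoptions(precision=4,suppress=True)
s=robot.observe(); print(s["time"],s["tool_pos"],s["tool_rot"],s["opening"],s["contact_force"])
p=read_camera("wrist"); save(p,"w5.png")
im=cv2.cvtColor(p["img"],cv2.COLOR_RGB2BGR)[130:260,270:380]; cv2.imwrite("pics/w5c.png",cv2.resize(im,None,fx=4.5,fy=4.5,interpolation=cv2.INTER_NEAREST))
E
```

```text
10.2 [0.4461 0.06   0.0801] [-3.1413  0.0015  0.142 ] 0.04170488753257891 [ 0.869  -0.718  -3.0541]
```

View pics/w5c.png

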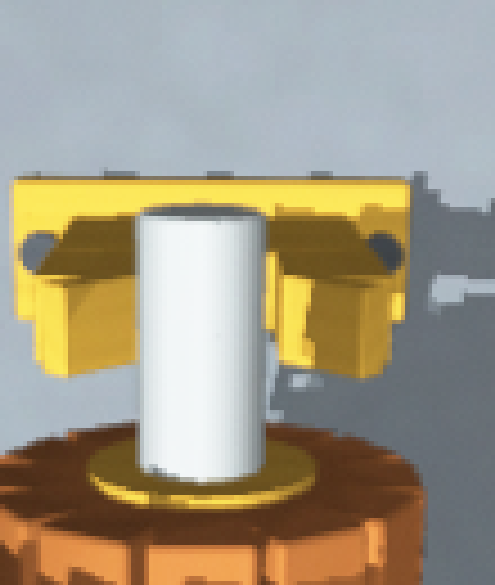

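>>> carry_out --translation '[[0.001,0,0.004],[0,0,0.006],[0,0,0.006],[0,0,0.006],[0,0,0.006],[0,0,0],[0,0,0]]' --turn '[[0,0,0],[0,0,0],[0,0,0],[0,0,0],[0,0,0],[0,0,0],[0,0,0]]' --gripper '[1,1,1,1,1,1,1]'

```text
time: 10.95
tool_pos: [0.4474, 0.0601, 0.0525]
tool_rot: [-3.141, 0.0, 0.142]
contact_force: [-0.2, 0.9, -3.5]
opening: 0.0419
```

>>> carry_out --translation '[[0,0,0.004],[0,0,0.004],[0,0,0.003],[0,0,0],[0,0,0]]' --turn '[[0,0,0],[0,0,0],[0,0,0],[0,0,0],[0,0,0]]' --gripper '[1,1,1,1,1]'

```text
time: 11.45
tool_pos: [0.4475, 0.0602, 0.0417]
tool_rot: [-3.141, 0.0, 0.142]
contact_force: [-0.7, -0.6, -2.0]
opening: 0.0419
```

>>> carry_out --translation '[[0,0,0.001],[0,0,0.001],[0,0,0],[0,0,0]]' --turn '[[0,0,0],[0,0,0],[0,0,0],[0,0,0]]' --gripper '[1,1,1,1]'

```text
time: 11.85
tool_pos: [0.4475, 0.0602, 0.0397]
tool_rot: [-3.141, -0.0, 0.142]
contact_force: [-0.7, -1.0, -3.7]
opening: 0.0418
```

>>> carry_out --translation '[[0,0,0.001],[0,0,0],[0,0,0]]' --turn '[[0,0,0],[0,0,0],[0,0,0]]' --gripper '[1,1,1]'

```text
time: 12.15
tool_pos: [0.4476, 0.0602, 0.0395]
tool_rot: [3.142, -0.001, 0.142]
contact_force: [-2.7, 0.3, 6.8]
opening: 0.042
```

>>> carry_out --translation '[[0,0,0],[0,0,0],[0,0,0],[0,0,0],[0,0,0],[0,0,0]]' --turn '[[0,0,0],[0,0,0],[0,0,0],[0,0,0],[0,0,0],[0,0,0]]' --gripper '[-0.1,-0.25,-0.35,-0.35,-0.35,-0.35]'

```text
time: 12.75
tool_pos: [0.4475, 0.0602, 0.0386]
tool_rot: [-3.141, 0.0, 0.142]
contact_force: [0.6, -0.3, -0.1]
opening: 0.0621
```

>>> carry_out --translation '[[0,0,-0.01],[0,0,-0.02],[0,0,-0.04],[0,0,-0.04],[0,0,-0.03],[0,0,0],[0,0,0]]' --turn '[[0,0,0],[0,0,0],[0,0,0],[0,0,0],[0,0,0],[0,0,0],[0,0,0]]' --gripper '[-0.35,-0.35,-0.35,-0.35,-0.35,-0.35,-0.35]'

```text
time: 13.45
tool_pos: [0.4476, 0.0602, 0.1795]
tool_rot: [3.141, -0.002, 0.142]
contact_force: [-0.6, -0.1, 0.1]
opening: 0.0619
```

```bash
python3 - <<'E'
from h import *
np.set_printoptions(precision=4,suppress=True)
s=robot.observe(); print(s["time"],s["tool_pos"],s["tool_rot"],s["opening"],s["contact_force"])
p=read_camera("wrist"); save(p,"w6.png")
g=np.array([.448,.06]);y=.142; X=np.array([np.cos(y),np.sin(y)]);Y=np.array([-X[1],X[0]])
for n,z in dict(roller=.055,knob=.097,moving_face=.055,slider=.055,fixed_face=.055).items():
    for t in nets.tip_of(p,n)[:1]: w=atz(p,t["pixel"],z); q=w[:2]-g; print(n,round(t["score"],2),np.round(t["pixel"],1),w,q@X,q@Y)
im=cv2.cvtColor(p["img"],cv2.COLOR_RGB2BGR)[40:330,250:450]; cv2.imwrite("pics/w6c.png",cv2.resize(im,None,fx=2.05,fy=2.05,interpolation=cv2.INTER_CUBIC))
E
```

```text
13.45 [0.4476 0.0602 0.1795] [ 3.1413 -0.0018  0.1421] 0.06194930901026078 [-0.6246 -0.1057  0.1324]
roller 0.73 [313.1 230.6] [0.4481 0.0625 0.055 ] 0.0004245488713852957 0.002470071954919487
knob 0.61 [425.4  72.1] [0.502  0.1875 0.097 ] 0.07146848382749446 0.1185701732975758
moving_face 0.89 [314.3 120.4] [0.4366 0.1501 0.055 ] 0.001466486377636788 0.09085278209648963
slider 0.79 [402.8 119.6] [0.5041 0.1604 0.055 ] 0.06971005252065936 0.09141880469428092
fixed_face 0.72 [311.6 314.6] [ 0.458  -0.0174  0.055 ] -0.001064017783491262 -0.07804623555158713
```

View pics/w6c.png

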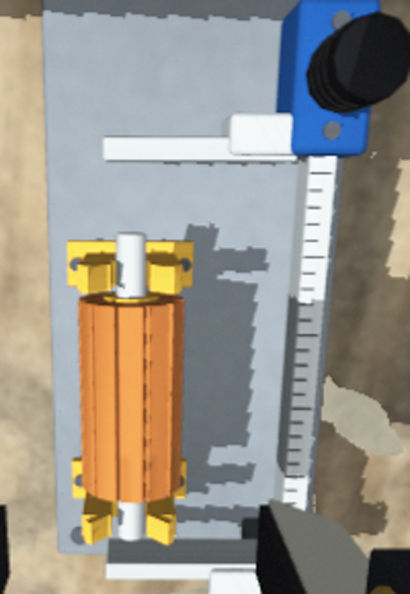

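>>> carry_out --translation '[[0.014,-0.024,0],[0.014,-0.024,0],[0.014,-0.024,0],[0.014,-0.024,0],[0.014,-0.022,0],[0,0,0.02],[0,0,0.03],[0,0,0.03],[0,0,0.014],[0,0,0]]' --turn '[[0,0,0],[0,0,0],[0,0,0],[0,0,0],[0,0,0],[0,0,0],[0,0,0],[0,0,0],[0,0,0],[0,0,0]]' --gripper '[-0.35,-0.35,-0.35,-0.35,-0.35,-0.35,-0.35,-0.35,-0.35,-0.35]'

```text
time: 14.75
tool_pos: [0.4983, 0.1865, 0.082]
tool_rot: [3.141, 0.006, 0.142]
contact_force: [0.6, 0.5, 0.5]
opening: 0.062
```

>>> carry_out --translation '[[0,0,0],[0,0,0],[0,0,0],[0,0,0],[0,0,0],[0,0,0],[0,0,0]]' --turn '[[0,0,0],[0,0,0],[0,0,0],[0,0,0],[0,0,0],[0,0,0],[0,0,0]]' --gripper '[-0.1,0.1,0.3,0.5,0.7,1,1]' --squeeze 20

```text
time: 15.45
tool_pos: [0.5002, 0.1869, 0.0851]
tool_rot: [-3.141, -0.0, 0.142]
contact_force: [-1.4, -0.0, 3.5]
opening: 0.0236
```

```bash
python3 - <<'E'
from h import *
np.set_printoptions(precision=4,suppress=True)
s=robot.observe(); print(s["time"],s["tool_pos"],s["tool_rot"],s["opening"],s["contact_force"])
p=read_camera("wrist"); save(p,"w7.png")
E
```

```text
15.45 [0.5002 0.1869 0.0851] [-3.1415 -0.0005  0.1421] 0.02358523586684537 [-1.4147 -0.0273  3.5084]
```

View pics/w7.png

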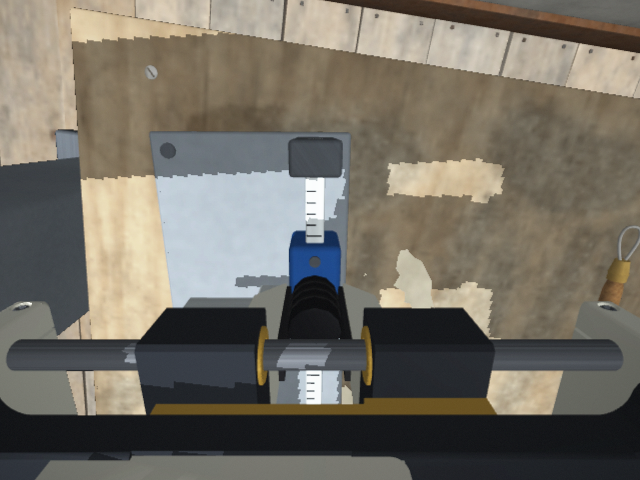

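>>> carry_out --translation '[[0,0.002,0],[0,0.003,0],[0,0.003,0],[0,0.003,0],[0,0.003,0],[0,0.003,0],[0,0.003,0],[0,0.002,0]]' --turn '[[0,0,0],[0,0,0],[0,0,0],[0,0,0],[0,0,0],[0,0,0],[0,0,0],[0,0,0]]' --gripper '[1,1,1,1,1,1,1,1]'

```text
time: 16.3
tool_pos: [0.5032, 0.1653, 0.0851]
tool_rot: [-3.141, -0.0, 0.142]
contact_force: [-3.0, 3.5, 5.7]
opening: 0.0237
```

>>> carry_out --translation '[[0,0.001,0],[0,0.001,0],[0,0.001,0],[0,0.001,0],[0,0.001,0]]' --turn '[[0,0,0],[0,0,0],[0,0,0],[0,0,0],[0,0,0]]' --gripper '[1,1,1,1,1]'

```text
time: 16.8
tool_pos: [0.5038, 0.1605, 0.0851]
tool_rot: [-3.141, -0.0, 0.142]
contact_force: [-3.1, 4.6, 5.2]
opening: 0.0238
```

```bash
python3 - <<'E'
from h import *
np.set_printoptions(precision=4,suppress=True)
s=robot.observe(); y=.142; X=np.array([np.cos(y),np.sin(y)]);Y=np.array([-X[1],X[0]])
print(s["time"],s["tool_pos"],s["opening"],s["contact_force"],"Fy",s["contact_force"][:2]@Y,"gy",(s["tool_pos"][:2]-[.4475,.06])@Y, s["torque"])
E
```

```text
16.8 [0.5038 0.1605 0.0851] 0.023780622867670645 [-3.1038  4.6275  5.197 ] Fy 5.020138843117081 gy 0.09156192413099301 [ 0.631   0.5429 -0.0154]
```

>>> carry_out --translation '[[0,0.001,0],[0,0.001,0],[0,0,0]]' --turn '[[0,0,0],[0,0,0],[0,0,0]]' --gripper '[1,1,1]'

```text
time: 17.1
tool_pos: [0.5041, 0.1587, 0.0851]
tool_rot: [-3.14, -0.0, 0.142]
contact_force: [-1.7, 4.2, 5.8]
opening: 0.024
```

>>> carry_out --translation '[[0,0.0005,0],[0,0.0005,0],[0,0,0]]' --turn '[[0,0,0],[0,0,0],[0,0,0]]' --gripper '[1,1,1]'

```text
time: 17.4
tool_pos: [0.5042, 0.1578, 0.0851]
tool_rot: [-3.14, -0.0, 0.142]
contact_force: [-3.6, 4.2, 5.8]
opening: 0.0238
```

Force still flat, so it is still sliding. I'll go in 0.5 mm steps from here.

>>> carry_out --translation '[[0,0.0005,0],[0,0,0]]' --turn '[[0,0,0],[0,0,0]]' --gripper '[1,1]'

```text
time: 17.6
tool_pos: [0.5043, 0.1573, 0.0851]
tool_rot: [-3.14, -0.0, 0.142]
contact_force: [-3.3, 4.1, 6.4]
opening: 0.0238
```

>>> carry_out --translation '[[0,0.0005,0],[0,0,0]]' --turn '[[0,0,0],[0,0,0]]' --gripper '[1,1]'

```text
time: 17.8
tool_pos: [0.5043, 0.1569, 0.0851]
tool_rot: [-3.14, -0.0, 0.142]
contact_force: [-2.6, 3.8, 5.4]
opening: 0.0235
```

>>> carry_out --translation '[[0,0.0005,0],[0,0,0]]' --turn '[[0,0,0],[0,0,0]]' --gripper '[1,1]'

```text
time: 18.0
tool_pos: [0.5044, 0.1563, 0.0851]
tool_rot: [-3.14, -0.0, 0.142]
contact_force: [-2.9, 4.0, 6.2]
opening: 0.0235
```

>>> carry_out --translation '[[0,0.0005,0],[0,0,0]]' --turn '[[0,0,0],[0,0,0]]' --gripper '[1,1]'

```text
time: 18.2
tool_pos: [0.5045, 0.1558, 0.0851]
tool_rot: [-3.14, -0.0, 0.142]
contact_force: [-3.0, 4.8, 5.7]
opening: 0.0236
```

>>> carry_out --translation '[[0,0.0004,0],[0,0,0]]' --turn '[[0,0,0],[0,0,0]]' --gripper '[1,1]'

```text
time: 18.4
tool_pos: [0.5045, 0.1555, 0.0851]
tool_rot: [-3.14, -0.0, 0.142]
contact_force: [-2.4, 4.2, 5.7]
opening: 0.0235
```

>>> carry_out --translation '[[0,0.0004,0],[0,0,0]]' --turn '[[0,0,0],[0,0,0]]' --gripper '[1,1]'

```text
time: 18.6
tool_pos: [0.5046, 0.1551, 0.0851]
tool_rot: [-3.14, -0.0, 0.142]
contact_force: [-3.2, 4.7, 6.1]
opening: 0.0236
```

>>> carry_out --translation '[[0,0.0004,0],[0,0,0]]' --turn '[[0,0,0],[0,0,0]]' --gripper '[1,1]'

```text
time: 18.8
tool_pos: [0.5046, 0.1547, 0.0851]
tool_rot: [-3.14, -0.0, 0.142]
contact_force: [-2.8, 4.2, 5.6]
opening: 0.0233
```

>>> carry_out --translation '[[0,0.0004,0],[0,0,0]]' --turn '[[0,0,0],[0,0,0]]' --gripper '[1,1]'

```text
time: 19.0
tool_pos: [0.5047, 0.1543, 0.0851]
tool_rot: [-3.14, -0.0, 0.142]
contact_force: [-2.7, 4.0, 6.6]
opening: 0.0236
```

>>> carry_out --translation '[[0,0.0004,0],[0,0,0]]' --turn '[[0,0,0],[0,0,0]]' --gripper '[1,1]'

```text
time: 19.2
tool_pos: [0.5047, 0.1539, 0.0851]
tool_rot: [-3.14, -0.0, 0.142]
contact_force: [-2.6, 3.9, 5.8]
opening: 0.0235
```

>>> carry_out --translation '[[0,0.0004,0],[0,0,0]]' --turn '[[0,0,0],[0,0,0]]' --gripper '[1,1]'

```text
time: 19.4
tool_pos: [0.5048, 0.1535, 0.0851]
tool_rot: [-3.14, -0.0, 0.142]
contact_force: [-2.1, 5.5, 6.4]
opening: 0.0233
```

```bash
python3 - <<'E'
from h import *
np.set_printoptions(precision=4,suppress=True)
s=robot.observe(); y=.142; X=np.array([np.cos(y),np.sin(y)]);Y=np.array([-X[1],X[0]])
print(s["time"],s["tool_pos"],"Fy",s["contact_force"][:2]@Y,"gy",(s["tool_pos"][:2]-[.4475,.06])@Y, s["torque"])
g=np.array([.4475,.06])
for c in ("top","scene"):
    p=read_camera(c); save(p,c+"8.png")
    for n,z in dict(roller=.055,moving_face=.055,slider=.055,knob=.097,fixed_face=.055).items():
        for t in nets.tip_of(p,n)[:1]: q=atz(p,t["pixel"],z)[:2]-g; print(c,n,round(t["score"],2),np.round(t["pixel"],1),q@X,q@Y)
a=cv2.imread("pics/top8.png")[200:290,140:270]; cv2.imwrite("pics/t8c.png",cv2.resize(a,None,fx=6,fy=6,interpolation=cv2.INTER_CUBIC))
E
```

```text
19.4 [0.5048 0.1535 0.0851] Fy 5.778612641015076 gy 0.08444626730254648 [ 0.5839  0.4667 -0.0592]
top roller 0.82 [224.9 246.9] 0.0070716110218621885 -0.008929346584594293
top moving_face 0.58 [198.6 258. ] -0.01025740080665924 0.05848027962908725
top slider 0.71 [194.2 228. ] 0.06536928188077931 0.059971617118987214
top knob 0.51 [178.3 226.1] 0.06784432529470628 0.08897770573079865
scene roller 0.8 [265.1 224.5] -0.007371007762860237 -0.008780097134496215
scene moving_face 0.52 [251.5 215.2] 0.023127072923670958 0.07472730916564957
scene slider 0.67 [261.6 209.3] 0.07593580281104095 0.07913481351412381
scene knob 0.68 [256.1 196.5] 0.07352019633750699 0.09573485901440525
scene fixed_face 0.56 [261.2 207.3] 0.08796834731550919 0.0915513054450565
```

View pics/t8c.png

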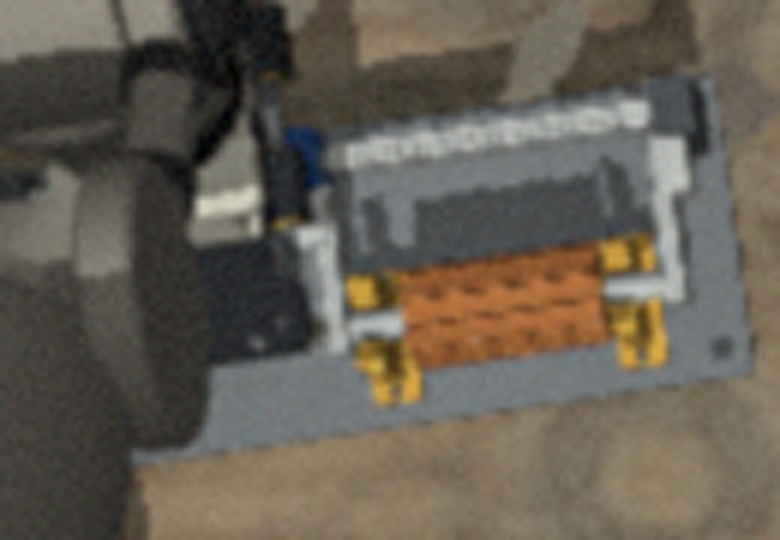

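```bash
cat > f.py <<'E'
from h import *
y=.142; X=np.array([np.cos(y),np.sin(y)]);Y=np.array([-X[1],X[0]]);F=[];G=[];T=[]
for i in range(5):
    read_camera("top"); s=robot.observe(); F.append(s["contact_force"][:2]@Y);G.append((s["tool_pos"][:2]-[.4475,.06])@Y*1e3);T.append(s["torque"])
print(s["time"],"Fy",np.mean(F).round(2),np.round(F,1),"gy",np.mean(G).round(2),"tq",np.mean(T,0).round(3))
E
python3 f.py
```

```text
20.25 Fy 4.59 [4.3 3.8 4.8 5.6 4.3] gy 84.44 tq [ 0.583  0.446 -0.04 ]
```

>>> carry_out --translation '[[0,0.0004,0],[0,0,0]]' --turn '[[0,0,0],[0,0,0]]' --gripper '[1,1]'

```text
time: 20.45
tool_pos: [0.5049, 0.1531, 0.0851]
tool_rot: [-3.14, -0.0, 0.142]
contact_force: [-2.9, 3.6, 6.9]
opening: 0.0235
```

```bash
python3 f.py
```

```text
20.7 Fy 4.67 [4.3 4.8 4.9 4.6 4.7] gy 84.04 tq [ 0.588  0.5   -0.065]
```

>>> carry_out --translation '[[0,0,0],[0,0.0004,0],[0,0,0]]' --turn '[[0,0,0],[0,0,0],[0,0,0]]' --gripper '[1,1,1]' --squeeze 35

```text
time: 21.0
tool_pos: [0.5049, 0.1528, 0.0851]
tool_rot: [-3.14, -0.0, 0.142]
contact_force: [-3.4, 5.2, 6.6]
opening: 0.023
```

```bash
python3 f.py
```

```text
21.25 Fy 5.17 [5.6 5.  5.2 5.3 4.7] gy 83.78 tq [ 0.724  0.478 -0.104]
```

>>> carry_out --translation '[[0,0.0004,0],[0,0,0]]' --turn '[[0,0,0],[0,0,0]]' --gripper '[1,1]'

```text
time: 21.45
tool_pos: [0.5049, 0.1527, 0.0851]
tool_rot: [-3.14, -0.0, 0.141]
contact_force: [-2.7, 5.8, 6.1]
opening: 0.0234
```

```bash
python3 f.py
```

```text
21.7 Fy 6.77 [7.2 6.1 7.3 6.6 6.7] gy 83.63 tq [ 0.878  0.523 -0.137]
```

>>> carry_out --translation '[[0,-0.0005,0],[0,-0.0003,0],[0,0,0]]' --turn '[[0,0,0],[0,0,0],[0,0,0]]' --gripper '[1,1,1]'

```text
time: 22.0
tool_pos: [0.5049, 0.1527, 0.0851]
tool_rot: [-3.141, -0.0, 0.142]
contact_force: [-2.5, 2.9, 5.6]
opening: 0.0228
```

```bash
python3 f.py
```

```text
22.25 Fy 2.74 [2.6 2.3 1.8 3.8 3. ] gy 83.68 tq [ 0.298  0.436 -0.134]
```

>>> carry_out --translation '[[0,-0.0005,0],[0,0,0]]' --turn '[[0,0,0],[0,0,0]]' --gripper '[1,1]'

```text
time: 22.45
tool_pos: [0.5049, 0.1529, 0.0851]
tool_rot: [-3.141, -0.0, 0.142]
contact_force: [-1.2, 0.6, 7.2]
opening: 0.0232
```

```bash
python3 f.py
```

```text
22.7 Fy 1.04 [0.7 1.8 0.7 1.1 0.8] gy 83.81 tq [ 0.049  0.409 -0.089]
```

>>> carry_out --translation '[[0,-0.0003,0],[0,0,0]]' --turn '[[0,0,0],[0,0,0]]' --gripper '[1,1]'

```text
time: 22.9
tool_pos: [0.5049, 0.1529, 0.0851]
tool_rot: [3.141, -0.0, 0.142]
contact_force: [-2.5, -0.3, 6.1]
opening: 0.0233
```

```bash
python3 f.py
```

```text
23.15 Fy 0.03 [-0.3  0.3  0.  -0.6  0.7] gy 83.88 tq [-0.151  0.398 -0.072]
```

>>> carry_out --translation '[[0,-0.0004,0],[0,0,0]]' --turn '[[0,0,0],[0,0,0]]' --gripper '[1,1]'

```text
time: 23.35
tool_pos: [0.5049, 0.1531, 0.0851]
tool_rot: [3.141, -0.0, 0.142]
contact_force: [-1.5, -1.4, 5.7]
opening: 0.0231
```

```bash
python3 f.py
```

```text
23.6 Fy -0.73 [-1.7 -0.5 -0.8 -0.2 -0.5] gy 84.04 tq [-0.324  0.403 -0.055]
```

>>> carry_out --translation '[[0,-0.0004,0],[0,0,0]]' --turn '[[0,0,0],[0,0,0]]' --gripper '[1,1]'

```text
time: 23.8
tool_pos: [0.5048, 0.1533, 0.0851]
tool_rot: [3.141, -0.0, 0.142]
contact_force: [-1.9, -2.1, 6.6]
opening: 0.0233
```

```bash
python3 f.py
```

```text
24.05 Fy -1.89 [-1.8 -2.  -1.7 -1.9 -2.1] gy 84.22 tq [-0.476  0.371 -0.025]
```

>>> carry_out --translation '[[0,0.0003,0],[0,0,0],[0,0,0],[0,0,0],[0,0,0],[0,0,0]]' --turn '[[0,0,0],[0,0,0],[0,0,0],[0,0,0],[0,0,0],[0,0,0]]' --gripper '[1,0.3,0.1,-0.1,-0.1,-0.1]'

```text
time: 24.65
tool_pos: [0.5048, 0.1537, 0.0846]
tool_rot: [-3.142, 0.0, 0.142]
contact_force: [0.7, -0.4, -0.4]
opening: 0.0503
```

>>> carry_out --translation '[[0,0,-0.005],[0,0,-0.015],[0,0,-0.03],[0,0.02,-0.03],[-0.03,0.03,0],[-0.035,0.02,0],[0,0.016,0],[0,0,0],[0,0,0]]' --turn '[[0,0,0],[0,0,0],[0,0,0],[0,0,0],[0,0,0],[0,0,0],[0,0,0],[0,0,0],[0,0,0]]' --gripper '[-0.1,-0.1,-0.1,-0.1,-0.1,-0.1,-0.1,-0.1,-0.1]'

```text
time: 25.55
tool_pos: [0.4532, 0.0595, 0.1652]
tool_rot: [-3.141, -0.001, 0.141]
contact_force: [-0.9, 0.7, -0.5]
opening: 0.051
```

```bash
python3 - <<'E'
from h import *
np.set_printoptions(precision=4,suppress=True)
s=robot.observe(); print(s["time"],s["tool_pos"],s["tool_rot"],s["opening"],s["contact_force"])
p=read_camera("wrist"); save(p,"w9.png")
g=np.array([.4475,.06]);y=.142; X=np.array([np.cos(y),np.sin(y)]);Y=np.array([-X[1],X[0]])
for n,z in dict(roller=.055,knob=.097,moving_face=.055,slider=.055,fixed_face=.055).items():
    for t in nets.tip_of(p,n)[:1]: w=atz(p,t["pixel"],z); q=w[:2]-g; print(n,round(t["score"],2),np.round(t["pixel"],1),q@X,q@Y)
im=cv2.cvtColor(p["img"],cv2.COLOR_RGB2BGR)
x0,y0,x1,y1=265,60,425,190
a=cv2.resize(im[100:340,240:440],None,fx=2.5,fy=2.5,interpolation=cv2.INTER_NEAREST); cv2.imwrite("pics/w9c.png",a)
E
```

```text
25.55 [0.4532 0.0595 0.1652] [-3.1414 -0.0013  0.141 ] 0.05098927916702192 [-0.9035  0.7434 -0.4926]
roller 0.97 [304.7 242.4] -0.0005189640546470697 -0.0049050407745470075
knob 0.8 [419.4 128.7] 0.07268487657692736 0.08296148831359158
moving_face 0.65 [305.3 162.4] 0.0005655778831131916 0.05891574637856399
slider 0.84 [396.9 163.8] 0.07017788381430867 0.05776282999424222
fixed_face 0.77 [307.4 316.8] 0.001171201221381548 -0.07348182808598763
```

View pics/w9c.png

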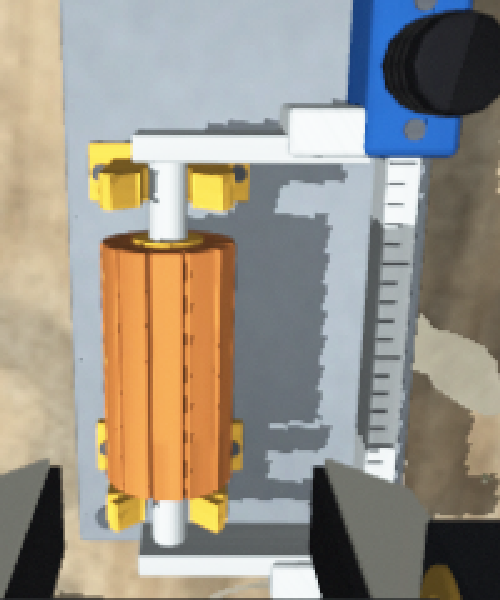

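```bash
python3 - <<'E'
from h import *
np.set_printoptions(precision=4,suppress=True)
p=read_camera("wrist"); s=robot.observe(); print(s["time"],s["tool_rot"],s["tool_pos"])
K=np.array([[p["fx"],0,p["cx"]],[0,p["fy"],p["cy"]],[0,0,1]]); M9=np.array(p["world_from_camera"])
T=np.eye(4);T[:3,:3]=R.from_euler("xyz",s["tool_rot"]).as_matrix();T[:3,3]=s["tool_pos"]; CT=np.linalg.inv(T)@M9
T6=np.eye(4);T6[:3,:3]=R.from_euler("xyz",[3.1413,-.0018,.1421]).as_matrix();T6[:3,3]=[.4476,.0602,.1795]
def fit(img,M,rows_,cols,lower):
    q=dict(p);q["world_from_camera"]=M; g=cv2.cvtColor(img,cv2.COLOR_BGR2GRAY).astype(float); P=[]
    for c in cols:
        d=np.diff(cv2.GaussianBlur(g,(1,3),0)[rows_[0]:rows_[1],c]); d=-d if lower else d
        i=int(d.argmax())
        if 0<i<len(d)-1:
            den=d[i-1]-2*d[i]+d[i+1]; i+= .5*(d[i-1]-d[i+1])/den if den else 0
        P.append(atz(q,[c,rows_[0]+i+.5],.067)[:2])
    P=np.array(P); k=np.polyfit(P[:,0],P[:,1],1); r=P[:,1]-np.polyval(k,P[:,0]); o=abs(r)<.0008
    k=np.polyfit(P[o,0],P[o,1],1); return np.arctan(k[0]),o.sum(),np.std(r[o])*1e3
i6,i9=cv2.imread("pics/w6.png"),cv2.imread("pics/w9.png")
print("w6 upper",fit(i6,T6@CT,(100,113),range(303,358),False),"lower",fit(i6,T6@CT,(112,124),range(303,380),True))
print("w9 upper",fit(i9,M9,(148,157),range(296,350),False),"lower",fit(i9,M9,(160,170),list(range(296,300))+list(range(318,380)),True))
E
```

```text
25.9 [-3.1414  0.0002  0.1428] [0.4528 0.0598 0.1646]
w6 upper (np.float64(0.14210277931470935), np.int64(55), np.float64(0.02664513702278574)) lower (np.float64(0.1366738065657511), np.int64(77), np.float64(0.056416769204933395))
w9 upper (np.float64(0.14290838470947662), np.int64(54), np.float64(0.020370816654526124)) lower (np.float64(0.13931310426083207), np.int64(65), np.float64(0.11188850293189861))
```

```bash
python3 -c "
from cell import robot
print(robot.hand_in(), robot.observe()['time'])"
```

```text
the job is handed in; nothing more can be done
the job is handed in; nothing more can be done
```

The roller is seated in the cradle and the gauge is closed on its axle. The hand is off the gauge, and the job was handed in at about 26 s of the 64 s allowed.

**What I did:**
- I gripped the roller by its barrel and lowered it until both axle ends sat in their slots. The hand felt about 7 N when they reached the bottom.
- I slid the carriage by its knob until the pushing force rose from about 4.6 N to 6.8 N, which meant both jaws had met the axle.
- I then eased the carriage back about 0.6 mm to take the load off the jaw, let go and moved the hand clear.

**Last checks:**
- **Fixed jaw:** the last picture shows the axle end against its face, to within about 0.5 mm.
- **Moving jaw:** the axle runs up under the blade, with any gap under 0.5 mm. While easing back I never pulled with more than about 1.9 N, less than the roughly 3 N of slide friction. So the carriage should not have left the axle.
- **Squareness:** the blade's angle matches its earlier unloaded angle within about 0.003 rad. The force readings suggest slightly more, perhaps -0.004 to -0.008 rad.

**Did not agree:**
- Contact came about 3 mm further along than my camera estimate of the gauge.
- The networks' points gave an opening of about 132 mm instead of 130 mm. I trusted the force readings over both.
- I did not check the tape roll, wooden rib and round cutter again at the end. The hand passed well above the tape roll and never moved towards the other two.

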